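Free a block held by one left-hand and one right-hand screw clamp

ROBOT

A 6-joint arm with a two-finger parallel gripper is mounted at the origin on a cart in front of the work surface, level with it; the furniture and walls round the work are solid. World frame = base frame: x ahead of the robot, y to its left, z up, the work surface at z = 0. Lengths are in m, angles in degrees, forces in N, time in s.
With the tool pointing down it reaches from about 0.4 to 0.825 m from the base axis. Payload 7 kg.
Tool frame: the origin (TCP) lies between the finger pads; the fingertips stand 25 mm ahead of it and the grasp point (between the pads) lies 6 mm ahead of it; z points along the fingers, y is the line along which they close (so a half turn about z gives the same grasp; the last joint's range is limited). The gripper opens to 88 mm and grips with 3 to 60 N. Pads are 19 mm wide; open, the fingers measure 130 mm over their backs; the gripper's body (78 mm by 193 mm) begins 47 mm behind the grasp point.
Start: joints at [89.273, 20.546, 0.682, 0, -70.136, -16.507], TCP at [0.2, 0.645, 0.252] pointing down, gripper open.
Joint ranges: [-176.03, 176.03], [-82.01, 121.73], [-58.28, 71.71], [-173.87, 95.51], [-174.79, -0.11], [-173.66, 173.66]. Speed limits (degrees/s): [136.94, 136.94, 172.46, 180, 180, 180].

INTERFACE

Orientations are given as [roll, pitch, yaw] about the fixed x, y, z axes, in that order (R = Rz(yaw) Ry(pitch) Rx(roll)).
In Python, from plant import r gives the robot as it stands.
- The arm moves only by the shell command python3 -m crank 'ROWS' [FORCE]. ROWS is JSON, a list of rows, each a list of 3 entries, a list of its own where there are three numbers: the turn, a rotation vector about the tool's x, y, z in degrees, then the shift along the tool's x, y, z in cm, then the closure, from -1 (fully open) to 1 (shut). In form: [[[wx, wy, wz], [dx, dy, dz], fingers], ...]. A call has 1 to 8 rows; each row shifts and turns the commanded pose from where the row before left it, along the tool's axes as they then stand; what a row does not reach is not made up. A row lasts 1/10 s, in which the tool goes at most 50 mm and 8.59 degrees, less where a joint would pass 70% of its speed; a pose out of reach is approached as far as the arm can. A call with a gripper value outside its range is refused whole. The fingers move at their own pace and stop on an object; FORCE is the grip in N (left out, the last holds). Time passes only in rows, so rows that do not move let the fingers close. It gives the time, the measured TCP pose, the force, the opening and the grip force at its end, in the units of the state.
- r.get_state(): the state, without advancing time (a new reading comes with each control period).
- r.capture(name): name is "scene" or "side" or "wrist"; returns a dict with "color" (480x640x3 uint8, red, green, blue), "range_z" (480x640 float32, m along the optical axis (not along the pixel's ray), 0 where there is no reading), "intrinsics" (3x3 intrinsics, pixels), "world_from_camera" (4x4, takes a point from camera to world coordinates); the wrist camera has in their place "hand_eye" (4x4, takes a point from camera to tool coordinates, whose origin is the TCP and whose axes are the flange's). Camera axes: x right, y down, z forward; pixel columns grow to the right and rows downward; lengths in m; the calibration is good to about 2 mm. A picture is of the moment at which its call begins: read the wrist's pose just before it.
- r.close_job(): hands the job in; it is judged then, once.
The state is a dict: "time_s": time; "joints": joint angles; "qd": joint speeds; "joint_torque": joint torques, N m; "tcp_pos": TCP position; "eef_rot": TCP orientation; "contact_force": force on the tool from outside, world axes, zero at the start; "moment": the same for the moment, N m; "gripper_width": finger opening in m; "gripper_force": force on a finger pad.
Only numpy, scipy, OpenCV 4.12 (cv2) and the standard library are available. Lean on these libraries where they do the work, as an engineer would, in place of code of your own. Each camera call takes 0.05 s, during which the arm holds its last target. There are 200 camera calls.

TASK

The slide block is held on its fixture plate by two screw clamps that look alike, one with a left-hand thread and one with a right-hand thread, unmarked: feel which way each T-bar knob gives and open both clamps about a quarter turn, before the block is moved. Then draw the block out forward from under the straps and lay it flat on the bare desk, let go of it, then set it flat on the floor of its tray, wholly between the two rails and in line with them (they leave no room for fingers along its sides). Leave the clamps open and the loose things round about undisturbed.

Things in the scene. Friction and masses are not known exactly. Their poses are not given: they have to be found in the camera images.
- fixture: fixed dark steel plate 110 (x) x 190 (y) x 10, on the left or right of the desk; origin: middle of its underside, z up; its -x side is the front, towards the robot, yaw at most 0.3 rad. The screw axes of the clamps stand at x +17, y +44 and -44, either clamp on either side; a stop 12 high stands behind the block
- knob_a_grip (a point): black T-bar knob on a vertical screw, bar 44 x 10 x 20 high; point: bar's centre on the screw axis, 64.5 above the desk; x along the bar (at the start along the fixture's x), z up. It turns about z and does not rise. Starts tight: a rigid stop the tightening way; the loosening way it gives against 0.12 N m friction, to a stop at 1.6 rad. Thread hand differs between the two clamps and is not marked
- strap_a_mid (a point): middle of the same clamp's steel strap (14 x 54 x 10, along the fixture's y, a 5 thick toe hanging from each end), on the screw axis below the knob, 35 above the desk when tight. It rises 4.5 mm per radian that the knob is loosened and stays put. Its toe stands in a groove of the block; risen 4 or more it lets the block slide out forward
- knob_b_grip (a point): black T-bar knob on a vertical screw, bar 44 x 10 x 20 high; point: bar's centre on the screw axis, 64.5 above the desk; x along the bar (at the start along the fixture's x), z up. It turns about z and does not rise. Starts tight: a rigid stop the tightening way; the loosening way it gives against 0.12 N m friction, to a stop at 1.6 rad. Thread hand differs between the two clamps and is not marked
- strap_b_mid (a point): middle of the same clamp's steel strap (14 x 54 x 10, along the fixture's y, a 5 thick toe hanging from each end), on the screw axis below the knob, 35 above the desk when tight. It rises 4.5 mm per radian that the knob is loosened and stays put. Its toe stands in a groove of the block; risen 4 or more it lets the block slide out forward
- block_center (a point): loose aluminium block, 0.15 to 0.28 kg: body 60 (x) x 30 (y) x 28 high, flange 42 wide, 10 high along its foot; point: its centre, 14 above its underside; x along its length. Starts on the plate, in line with it, held by the toes in flange grooves 17 behind its centre. Straps up, it slides to the fixture's -x and is clear of the toes after 25 mm. Its front half can be gripped across the 30
- tray_floor (a point): fixed grey tray on the other side of the desk, yaw at most 0.3 rad: floor 150 (x) x 73 (y) x 6, two rails along x, 100 long, 10 thick, 28 above the floor, 49 apart inside, ends open; point: middle of the floor's upper face; x along the rails. 9 remains between the block's body and a rail, too little for a finger. The desk between fixture and tray, 0.5 ahead of the robot, is bare
- heat_sink: bare finned heat sink, 45 x 45 x 23, bystander at the back between fixture and tray; origin at the middle of its underside
- screwdriver: small screwdriver lying at the back right, 15 x 135 x 14, bystander; origin at the middle of its underside
- battery: 9 V block battery lying at the back left, 27 x 50 x 18, bystander; origin at the middle of its underside
- block: the slide block itself; origin at the middle of its underside, axes as for its centre
There are look-alikes about, which are no part of the job. What is shaped like the block but blue or purple is not meant.

How it is judged:
By the outcome, as a careful person would: the job done as asked, in the order asked, and still so for the second after the job is handed in, with the robot touching nothing.
It also fails if it takes over 72 s, if anything falls off the work surface, if the arm or the gripper's body presses on something with over 40 N, if the wrist force passes 120 N, or if a joint passes its speed limit or range.

## Working session

There is one attempt and no reset: what is moved stays moved. The work goes in short steps, Python scripts to look and compute and a shell command to move; the robot and the scene stay as the last step left them, time stands still between calls to the robot, and variables do not carry over. Pictures are saved under pics/ and viewed, at most 10 in all, crops included, and the job is handed in when it is done.

```bash
mkdir -p pics; ls; python3 - <<'E'
from plant import r
import cv2,numpy as np
s=r.get_state();print(s)
for n in ["scene","side"]:
    c=r.capture(n);np.savez(f"{n}0.npz",**c);cv2.imwrite(f"pics/{n}0.png",c["color"][:,:,::-1]);print(n,c["world_from_camera"].round(3).tolist(),c["intrinsics"].tolist())
E
```

```text
pics
{'time_s': 0.0, 'joints': array([ 8.92720861e+01,  2.05905022e+01,  6.32621144e-01, -2.05573155e-02,
       -7.01351876e+01, -1.65055460e+01]), 'qd': array([ 0.05090618,  0.07400083,  0.06511828, -0.01071068,  0.02606231,
       -0.00177264]), 'joint_torque': array([ 9.52384798e-04, -5.82716453e+01,  2.93057477e+01,  6.99715421e+00,
        7.24798796e-03, -1.64380212e-04]), 'tcp_pos': array([0.19988161, 0.64424824, 0.25062305]), 'eef_rot': array([ 1.79905276e+02, -7.91541385e-03, -1.72404544e+01]), 'contact_force': array([ 0.77082443, -0.63894264, -0.79713144]), 'moment': array([-0.04237195,  0.00083041,  0.04323575]), 'gripper_force': 0.0, 'gripper_width': 0.08770523820965095}
scene [[-0.849, -0.344, 0.4, 0.155], [-0.527, 0.529, -0.665, 0.523], [0.017, -0.776, -0.63, 0.628], [0.0, 0.0, 0.0, 1.0]] [[481.28351095864326, 0.0, 314.0302531346812], [0.0, 481.28351095864326, 233.27514602061018], [0.0, 0.0, 1.0]]
side [[0.96, -0.175, 0.217, 0.278], [-0.279, -0.613, 0.739, -0.889], [0.004, -0.77, -0.638, 0.784], [0.0, 0.0, 0.0, 1.0]] [[481.7593591510982, 0.0, 322.6582021357449], [0.0, 481.7593591510982, 245.95537375339316], [0.0, 0.0, 1.0]]
```

View pics/scene0.png

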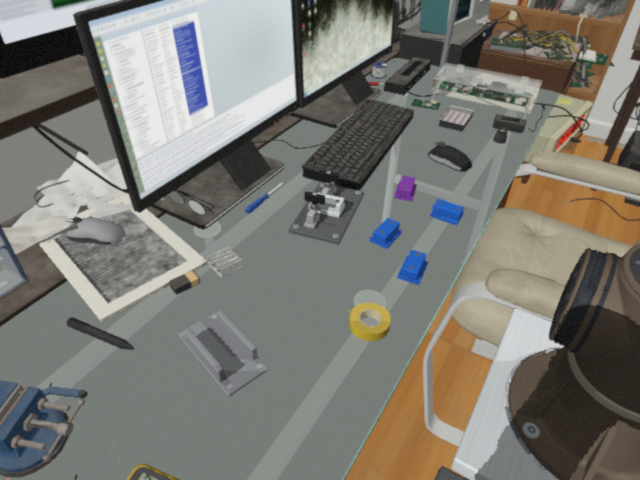

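The fixture is around px (325,210), on the robot's right. The tray is at (222,350), on the left, and the blue and purple look-alikes are at (400–450,190–265).

```bash
cat > h.py <<'E'
import numpy as np,cv2
def cloud(c,T=None):
    K=c["intrinsics"];z=c["range_z"];v,u=np.mgrid[:480,:640]
    p=np.stack([(u-K[0,2])/K[0,0]*z,(v-K[1,2])/K[1,1]*z,z],-1)
    T=c["world_from_camera"] if T is None else T
    w=p@T[:3,:3].T+T[:3,3]; w[z==0]=np.nan
    return w
def rect(p):
    (c,s,a)=cv2.minAreaRect((p[:,:2]*1000).astype(np.float32)); return np.round(c,1),np.round(s,1),round(a,2)
E
python3 - <<'E'
from h import *
for n in ["scene","side"]:
    c=np.load(f"{n}0.npz");w=cloud(c)
    def px(u,v): print(n,(u,v),w[v,u].round(4))
    if n=="scene":
        for q in [(325,210),(297,232),(358,210),(222,350),(190,325),(262,378),(225,262),(183,283),(262,200),(350,370),(250,340)]: px(*q)
    img=c["color"][:,:,::-1]
    if n=="side":
        cv2.imwrite("pics/side_a.png",img)
    else: cv2.imwrite("pics/fx.png",cv2.resize(img[150:270,260:420],None,fx=5,fy=5,interpolation=cv2.INTER_CUBIC))
E
```

```text
scene (325, 210) [ 0.5617 -0.1972  0.0212]
scene (297, 232) [ 0.5784 -0.1144  0.0097]
scene (358, 210) [ 0.5144 -0.2612  0.0008]
scene (222, 350) [0.517  0.1927 0.0064]
scene (190, 325) [5.985e-01 1.789e-01 3.000e-04]
scene (262, 378) [ 4.366e-01  1.965e-01 -2.000e-04]
scene (225, 262) [0.6328 0.045  0.0223]
scene (183, 283) [0.6628 0.1243 0.018 ]
scene (262, 200) [ 0.7043 -0.1645  0.0114]
scene (350, 370) [ 3.313e-01  1.127e-01 -2.000e-04]
scene (250, 340) [0.477  0.17   0.0341]
```

View pics/side_a.png

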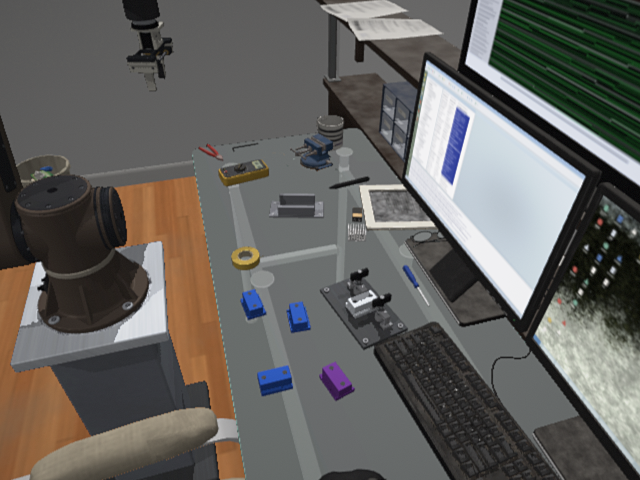

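The side view shows the fixture at about (362,305), with two black knobs at (358,275) and (380,300) and the silver block between them. The tray is at (297,205).

```bash
cat > fit.py <<'E'
from h import *
W={n:cloud(np.load(f"{n}0.npz")).reshape(-1,3) for n in ["scene","side"]}
W["both"]=np.vstack(list(W.values()))
def sel(p,x,y,z): return p[(p[:,0]>x[0])&(p[:,0]<x[1])&(p[:,1]>y[0])&(p[:,1]<y[1])&(p[:,2]>z[0])&(p[:,2]<z[1])]
for n,p in W.items():
    P=sel(p,(.44,.68),(-.34,-.06),(.006,.013)); print(n,"plate",len(P),rect(P))
    P=sel(p,(.44,.68),(-.34,-.06),(.060,.080)); 
    if len(P)>9:
        k,l,cc=cv2.kmeans(P[:,:2].astype(np.float32),2,None,(3,50,1e-6),5,2)
        for i in (0,1): print(" knob",cc[i].round(4),rect(P[l[:,0]==i]),P[l[:,0]==i][:,2].max())
    P=sel(p,(.38,.64),(.06,.30),(.031,.038)); print(n,"rails",len(P),rect(P))
    P=sel(p,(.38,.64),(.06,.30),(.003,.009)); print(n,"floor",len(P),rect(P))
E
python3 fit.py
```

```text
scene plate 1823 (array([ 555.7, -236. ]), array([170.5, 237.9]), 22.3)
 knob [ 0.5878 -0.2529] (array([ 588.7, -254.7]), array([43.8, 12.1]), 11.02) 0.0765688515913383
 knob [ 0.5692 -0.1667] (array([ 570.7, -168. ]), array([44.3, 12.9]), 8.36) 0.07698571121879838
scene rails 696 (array([518. , 192.8]), array([ 69.7, 100.6]), 73.1)
scene floor 2722 (array([515.7, 176.1]), array([209. , 267.4]), 84.63)
side plate 2086 (array([ 532.7, -233.2]), array([182.8, 211.5]), 12.34)
 knob [ 0.5706 -0.1726] (array([ 571.8, -170.6]), array([43.9, 14. ]), 14.12) 0.07832971627184193
 knob [ 0.5886 -0.2586] (array([ 589.8, -257.1]), array([44.6, 10.6]), 11.51) 0.07775078269723068
side rails 225 (array([518., 192.]), array([75.5, 99.2]), 73.68)
side floor 632 (array([510. , 179.6]), array([259.8, 238.1]), 0.11)
both plate 3909 (array([ 545.3, -240.2]), array([193. , 237.9]), 22.3)
 knob [ 0.5698 -0.1694] (array([ 571.3, -169.6]), array([44.9, 16.3]), 11.08) 0.07832971627184193
 knob [ 0.5882 -0.2558] (array([ 589.4, -255.3]), array([44.7, 14.1]), 11.97) 0.07775078269723068
both rails 921 (array([517.4, 192.1]), array([ 75.4, 100.6]), 73.91)
both floor 3354 (array([510. , 179.5]), array([259.9, 238.2]), 0.0)
```

View pics/fx.png

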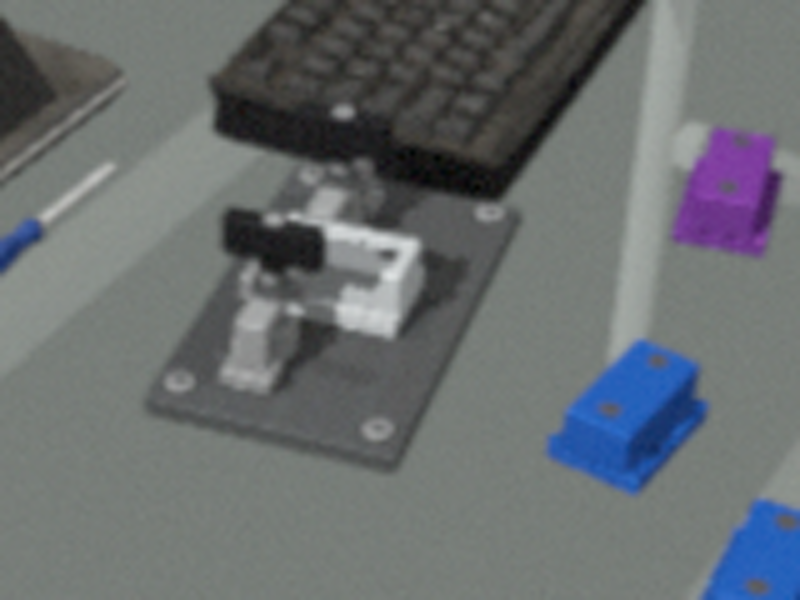

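```bash
python3 - <<'E'
exec(open('fit.py').read().split("for n,p")[0])
p=W["both"]
for y in np.arange(-.4,.6,.1):
    q=sel(p,(.25,1.0),(y,y+.1),(.09,.6)); print(y.round(1),[ (z,sel(q,(.25,1),(-1,1),(z,z+.1))[:,0].min().round(3)) for z in (.09,.19,.29) if len(sel(q,(.25,1),(-1,1),(z,z+.1)))])
E
```

```text
-0.4 [(0.09, np.float64(0.779)), (0.19, np.float64(0.787)), (0.29, np.float64(0.792))]
-0.3 [(0.09, np.float64(0.778)), (0.19, np.float64(0.786)), (0.29, np.float64(0.791))]
-0.2 [(0.09, np.float64(0.778)), (0.19, np.float64(0.785)), (0.29, np.float64(0.79))]
-0.1 [(0.09, np.float64(0.777)), (0.19, np.float64(0.784)), (0.29, np.float64(0.79))]
-0.0 [(0.09, np.float64(0.776)), (0.19, np.float64(0.78)), (0.29, np.float64(0.786))]
0.1 [(0.19, np.float64(0.79)), (0.29, np.float64(0.877))]
0.2 [(0.09, np.float64(0.913)), (0.19, np.float64(0.878)), (0.29, np.float64(0.877))]
0.3 [(0.09, np.float64(0.907)), (0.19, np.float64(0.88)), (0.29, np.float64(0.878))]
0.4 [(0.09, np.float64(0.697)), (0.19, np.float64(0.88)), (0.29, np.float64(0.879))]
0.5 [(0.09, np.float64(0.676)), (0.19, np.float64(0.879)), (0.29, np.float64(0.878))]
```

```bash

python3 -m crank '[[[0,0,0],[3.3,3.7,0],-1],[[0,0,0],[3.3,3.7,0],-1],[[0,0,0],[3.3,3.7,0],-1],[[0,0,0],[3.3,3.7,0],-1],[[0,0,0],[3.3,3.7,0],-1],[[0,0,0],[3.3,3.7,0],-1]]' 40
python3 -m crank '[[[0,0,0],[3.3,3.7,0],-1],[[0,0,0],[3.3,3.7,0],-1],[[0,0,0],[3.3,3.7,0],-1],[[0,0,0],[3.3,3.7,0],-1],[[0,0,0],[3.3,3.7,0],-1],[[0,0,0],[3.3,3.7,0],-1]]' 
python3 -m crank '[[[0,0,0],[3.3,3.7,0],-1],[[0,0,0],[3.3,3.7,0],-1],[[0,0,0],[3.3,3.7,0],-1],[[0,0,0],[3.3,3.7,0],-1],[[0,0,0],[3.3,3.7,0],-1],[[0,0,0],[3.3,3.7,0],-1]]' 
python3 -m crank '[[[0,0,8.4],[0,0,0],-1],[[0,0,8.4],[0,0,0],-1],[[0,0,8.4],[0,0,0],-1],[[0,0,8.4],[0,0,0],-1],[[0,0,8.4],[0,0,0],-1],[[0,0,8.4],[0,0,0],-1]]'
python3 -m crank '[[[0,0,8.4],[0,0,0],-1],[[0,0,8.4],[0,0,0],-1],[[0,0,8.4],[0,0,0],-1],[[0,0,8.4],[0,0,0],-1],[[0,0,8.4],[0,0,0],-1],[[0,0,8.4],[0,0,0],-1]]'
python3 -m crank '[[[0,0,8.4],[0,0,0],-1],[[0,0,8.4],[0,0,0],-1],[[0,0,8.4],[0,0,0],-1],[[0,0,8.4],[0,0,0],-1],[[0,0,8.4],[0,0,0],-1],[[0,0,8.4],[0,0,0],-1],[[0,0,0],[0,0,0],-1],[[0,0,0],[0,0,0],-1]]'
cat >> h.py <<'E'
from scipy.spatial.transform import Rotation as R
def pose(s):
    T=np.eye(4);T[:3,:3]=R.from_euler("xyz",s["eef_rot"],degrees=True).as_matrix();T[:3,3]=s["tcp_pos"];return T
def wrist(name=None):
    from plant import r
    s=r.get_state();c=r.capture("wrist");T=pose(s)
    if name: cv2.imwrite(f"pics/{name}.png",c["color"][:,:,::-1])
    return s,T,c,cloud(c,T@c["hand_eye"]).reshape(-1,3)
def sel(p,x,y,z): return p[(p[:,0]>x[0])&(p[:,0]<x[1])&(p[:,1]>y[0])&(p[:,1]<y[1])&(p[:,2]>z[0])&(p[:,2]<z[1])]
def togo(s,target):  # target world point -> cm in tool axes
    T=pose(s); return (100*T[:3,:3].T@(np.array(target)-T[:3,3])).round(2)
E
python3 - <<'E'
from h import *
s,T,c,p=wrist("w1")
print(s["tcp_pos"],s["eef_rot"],s["joints"].round(1),c["hand_eye"].round(3).tolist())
P=sel(p,(.44,.68),(-.34,-.06),(.060,.080)); print(len(P))
k,l,cc=cv2.kmeans(P[:,:2].astype(np.float32),2,None,(3,50,1e-6),5,2)
for i in (0,1): print(" knob",cc[i].round(4),rect(P[l[:,0]==i]),P[l[:,0]==i][:,2].max())
E
```

```text
time_s: 0.7
tcp_pos: [0.3236, 0.3719, 0.2514]
eef_rot: [180.0, 0.0, -17.2]
contact_force: [1.0, 1.0, 0.1]
gripper_width: 0.0877
gripper_force: 0.0
time_s: 1.3
tcp_pos: [0.4469, 0.1013, 0.2517]
eef_rot: [-180.0, -0.0, -17.2]
contact_force: [2.3, 1.4, 0.3]
gripper_width: 0.0875
gripper_force: 0.0
time_s: 1.9
tcp_pos: [0.5703, -0.1696, 0.2513]
eef_rot: [-180.0, 0.0, -17.2]
contact_force: [1.2, 1.5, 0.2]
gripper_width: 0.0877
gripper_force: 0.0
time_s: 2.5
tcp_pos: [0.5697, -0.1674, 0.2511]
eef_rot: [180.0, 0.0, -68.0]
contact_force: [-0.7, 0.8, 0.1]
gripper_width: 0.0874
gripper_force: 0.0
time_s: 3.1
tcp_pos: [0.5697, -0.1674, 0.2511]
eef_rot: [179.9, -0.0, -118.4]
contact_force: [0.8, 0.2, 0.4]
gripper_width: 0.0875
gripper_force: 0.0
time_s: 3.9
tcp_pos: [0.5699, -0.1674, 0.2513]
eef_rot: [180.0, -0.0, -168.2]
contact_force: [-0.0, -0.7, -0.0]
gripper_width: 0.0878
gripper_force: 0.0
[ 0.56987133 -0.16740543  0.25131995] [ 1.79992333e+02 -2.60773012e-02 -1.68184416e+02] [  2.5  13.   -9.9  -0.  -67.1 -80.6] [[-0.001, -0.97, -0.243, 0.065], [1.0, -0.001, 0.001, -0.001], [-0.002, -0.243, 0.97, -0.133], [0.0, 0.0, 0.0, 1.0]]
1789
 knob [ 0.5887 -0.2548] (array([ 590., -256.]), array([43.8, 10.6]), 11.41) 0.07661910535616456
 knob [ 0.5702 -0.1704] (array([ 571.6, -170.4]), array([43.2,  9.7]), 11.76) 0.07675344993823807
```

View pics/w1.png

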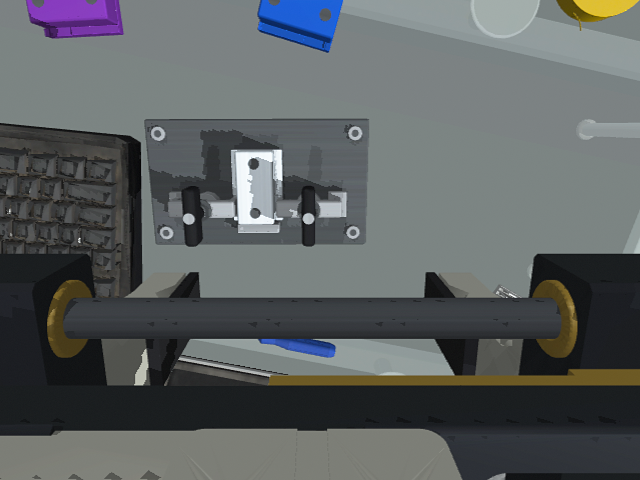

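Left knob is at (0.5716, -0.1704), px (308,215). Right knob is at (0.590, -0.256), px (192,215). The block is between them at px (257,190). Next I grip the left knob.

```bash

python3 -m crank '[[[0,0,0],[-0.1,-0.3,0],-0.2],[[0,0,0],[0,0,4.5],-0.2],[[0,0,0],[0,0,4.5],-0.2],[[0,0,0],[0,0,4.5],-0.2],[[0,0,0],[0,0,3],-0.2],[[0,0,0],[0,0,1],-0.2]]' 40
python3 -m crank '[[[0,0,0],[0,0,0],1],[[0,0,0],[0,0,0],1],[[0,0,0],[0,0,0],1],[[0,0,0],[0,0,0],1],[[0,0,0],[0,0,0],1],[[0,0,0],[0,0,0],1]]' 40
python3 -c "
from plant import r;s=r.get_state();print(s['moment'],s['eef_rot'],s['tcp_pos'])"
python3 -m crank '[[[0,0,2],[0,0,0],1],[[0,0,2],[0,0,0],1],[[0,0,0],[0,0,0],1]]'
python3 -c "
from plant import r;s=r.get_state();print(s['moment'],s['eef_rot'],s['contact_force'])"
```

```text
time_s: 4.55
tcp_pos: [0.5695, -0.1702, 0.0731]
eef_rot: [179.9, -0.3, -168.4]
contact_force: [-0.2, -0.7, 1.3]
gripper_width: 0.0532
gripper_force: 0.0
time_s: 5.15
tcp_pos: [0.5719, -0.17, 0.0772]
eef_rot: [-180.0, 0.1, -168.4]
contact_force: [-0.6, 5.2, 4.1]
gripper_width: 0.0102
gripper_force: 22.1
[ 1.8668078   0.09808977 -0.02972949] [-1.79999668e+02  6.89748203e-02 -1.68434779e+02] [ 0.57186041 -0.17001357  0.07724791]
time_s: 5.45
tcp_pos: [0.5719, -0.1699, 0.0772]
eef_rot: [180.0, 0.0, -172.4]
contact_force: [-1.7, 2.6, 5.5]
gripper_width: 0.0095
gripper_force: 40.0
[1.29060769 0.38159164 0.02829845] [ 1.79998920e+02  4.92512874e-02 -1.72440847e+02] [-1.73203651  2.58603348  5.47647339]
```

```bash

python3 -m crank '[[[0,0,3],[0,0,0],1],[[0,0,3],[0,0,0],1],[[0,0,0],[0,0,0],1]]'
python3 -c "
from plant import r;s=r.get_state();print(s['moment'],s['eef_rot'],s['joint_torque'])"
python3 -m crank '[[[0,0,-3],[0,0,0],1],[[0,0,-3],[0,0,0],1],[[0,0,0],[0,0,0],1]]'
python3 -c "
from plant import r;s=r.get_state();print(s['moment'],s['eef_rot'],s['joint_torque'])"

```

```text
time_s: 5.75
tcp_pos: [0.5718, -0.1698, 0.0772]
eef_rot: [180.0, 0.0, -178.5]
contact_force: [-1.3, 3.5, 6.4]
gripper_width: 0.0095
gripper_force: 40.0
[ 1.43904878  0.45456718 -0.02001567] [ 1.79988911e+02  4.34210084e-02 -1.78456658e+02] [ -1.78385094 -50.86250067  21.27996147   5.67886278   0.46914188
  -0.63403398]
time_s: 6.05
tcp_pos: [0.5719, -0.1699, 0.0772]
eef_rot: [180.0, 0.0, -172.3]
contact_force: [-2.1, 3.2, 6.1]
gripper_width: 0.0095
gripper_force: 40.0
[1.32992261 0.42904596 0.05793551] [ 1.79996229e+02  4.88343657e-02 -1.72254680e+02] [ -1.74623743 -50.92250705  21.30708754   5.61105654   0.46533655
   0.62540386]
```

The left knob turned clockwise freely for 10° with no widening of the pads, so clockwise loosens it. I'll open it to about 85°.

```bash

python3 -m crank '[[[0,0,8.1],[0,0,0],1],[[0,0,8.1],[0,0,0],1],[[0,0,8.1],[0,0,0],1],[[0,0,8.1],[0,0,0],1],[[0,0,8.1],[0,0,0],1]]'
python3 -m crank '[[[0,0,8.1],[0,0,0],1],[[0,0,8.1],[0,0,0],1],[[0,0,8.1],[0,0,0],1],[[0,0,8.1],[0,0,0],1],[[0,0,8.1],[0,0,0],1],[[0,0,0],[0,0,0],1]]'
python3 -c "
from plant import r;s=r.get_state();print(s['moment'],s['eef_rot'],s['joints'])"
python3 -m crank '[[[0,0,0],[0,0,0],-0.2],[[0,0,0],[0,0,0],-0.2],[[0,0,0],[0,0,0],-0.2],[[0,0,0],[0,0,-2],-0.2],[[0,0,0],[0,0,-5],-0.2],[[0,0,0],[0,0,-5],-0.2],[[0,0,0],[0,0,0],-0.2]]'
python3 - <<'E'
from h import *
s,T,c,p=wrist("w2")
P=sel(p,(.44,.68),(-.34,-.06),(.060,.080)); print(len(P))
k,l,cc=cv2.kmeans(P[:,:2].astype(np.float32),2,None,(3,50,1e-6),5,2)
for i in (0,1): print(" knob",cc[i].round(4),rect(P[l[:,0]==i]),P[l[:,0]==i][:,2].max())
E
```

```text
time_s: 6.55
tcp_pos: [0.572, -0.1696, 0.0772]
eef_rot: [180.0, 0.0, 146.8]
contact_force: [-0.8, 4.0, 6.2]
gripper_width: 0.0096
gripper_force: 40.0
time_s: 7.15
tcp_pos: [0.5722, -0.1695, 0.0772]
eef_rot: [179.9, -0.0, 106.4]
contact_force: [-0.4, 5.8, 5.5]
gripper_width: 0.0096
gripper_force: 40.0
[ 1.98519509  0.2423597  -0.14561498] [ 1.79915596e+02 -7.17358856e-03  1.06363611e+02] [ 2.23126352e+00  2.27336067e+01 -2.14825074e+01 -3.85121704e-02
 -4.57037949e+01 -1.65840782e+02]
time_s: 7.85
tcp_pos: [0.5752, -0.171, 0.2041]
eef_rot: [179.4, 0.3, 106.6]
contact_force: [-0.0, -0.5, -1.0]
gripper_width: 0.0521
gripper_force: 0.0
2297
 knob [ 0.5715 -0.1682] (array([ 571.8, -169.4]), array([ 9.7, 43.2]), 16.49) 0.07631352248678414
 knob [ 0.5903 -0.2537] (array([ 589.9, -255.5]), array([43.9, 10.2]), 11.55) 0.0764966845336591
```

```bash

python3 -m crank '[[[0,0,-8.5],[0,0,0],-0.2],[[0,0,-8.5],[0,0,0],-0.2],[[0,0,-8.5],[0,0,0],-0.2],[[0,0,-8.5],[0,0,0],-0.2],[[0,0,-8.5],[0,0,0],-0.2],[[0,0,-8.5],[0,0,0],-0.2],[[0,0,-8.5],[0,0,0],-0.2],[[0,0,-8.5],[0,0,0],-0.2]]'
python3 -m crank '[[[0,0,-8.5],[0,0,0],-0.2],[[0,0,-8.5],[0,0,0],-0.2],[[0,0,0],[0,-4.4,0],-0.2],[[0,0,0],[0,-4.4,0],-0.2],[[0,0,0],[0,0,0],-0.2],[[0,0,0],[0,0,0],-0.2]]'
python3 - <<'E'
from h import *
s,T,c,p=wrist()
P=sel(p,(.55,.63),(-.29,-.22),(.060,.080)); a=rect(P);print(a); x,y=a[0]/1000
print(s["eef_rot"],s["tcp_pos"],togo(s,[x,y,.0772]))
E
```

```text
time_s: 8.7
tcp_pos: [0.5709, -0.1703, 0.1953]
eef_rot: [-180.0, -0.1, 174.9]
contact_force: [-0.5, 0.1, -0.5]
gripper_width: 0.0523
gripper_force: 0.0
time_s: 9.3
tcp_pos: [0.5883, -0.2573, 0.1948]
eef_rot: [179.9, -0.1, -168.6]
contact_force: [0.2, 1.2, 0.1]
gripper_width: 0.0526
gripper_force: 0.0
(array([ 589.7, -256.3]), array([43.2,  9.9]), 11.67)
[ 1.79934211e+02 -1.40252063e-01 -1.68561274e+02] [ 0.58834404 -0.25732516  0.19482439] [-0.18  0.06 11.76]
```

```bash

python3 -m crank '[[[0,0,0],[-0.1,0.1,5],-0.2],[[0,0,0],[0,0,4.7],-0.2],[[0,0,0],[0,0,2],-0.2],[[0,0,0],[0,0,0],1],[[0,0,0],[0,0,0],1],[[0,0,0],[0,0,0],1],[[0,0,0],[0,0,0],1],[[0,0,0],[0,0,0],1]]' 40
python3 -m crank '[[[0,0,0],[0,0,0],1],[[0,0,-2],[0,0,0],1],[[0,0,-2],[0,0,0],1],[[0,0,0],[0,0,0],1]]'
python3 -c "
from plant import r;s=r.get_state();print(s['moment'],s['eef_rot'],s['joint_torque'],s['gripper_width'])"
```

```text
time_s: 10.15
tcp_pos: [0.5907, -0.2552, 0.081]
eef_rot: [-180.0, 0.1, -168.4]
contact_force: [-0.3, -0.6, 0.6]
gripper_width: 0.0181
gripper_force: 0.0
time_s: 10.55
tcp_pos: [0.5905, -0.2557, 0.0805]
eef_rot: [-179.9, 0.1, -164.4]
contact_force: [-1.0, -2.8, 4.8]
gripper_width: 0.0095
gripper_force: 41.4
[-0.63918795 -0.02699858  0.00677915] [-1.79937106e+02  6.91222997e-02 -1.64405801e+02] [ 1.26619555e+00 -5.69538832e+01  2.20053577e+01  4.47955862e+00
  3.73403204e-02  5.16904034e-01] 0.009494859954513322
```

It gives counter-clockwise: it turned 4° with a low moment and the width unchanged. I'll check it over a few degrees more, then open it.

```bash

python3 -m crank '[[[0,0,-3],[0,0,0],1],[[0,0,-3],[0,0,0],1],[[0,0,0],[0,0,0],1]]'
python3 -c "
from plant import r;s=r.get_state();print(s['moment'],s['eef_rot'],s['gripper_width'])"
python3 -m crank '[[[0,0,-7.5],[0,0,0],1],[[0,0,-7.5],[0,0,0],1],[[0,0,-7.5],[0,0,0],1],[[0,0,-7.5],[0,0,0],1],[[0,0,-7.5],[0,0,0],1]]'
python3 -m crank '[[[0,0,-7.5],[0,0,0],1],[[0,0,-7.5],[0,0,0],1],[[0,0,-7.5],[0,0,0],1],[[0,0,-7.5],[0,0,0],1],[[0,0,-7.5],[0,0,0],1],[[0,0,0],[0,0,0],1]]'
python3 -c "
from plant import r;s=r.get_state();print(s['moment'],s['eef_rot'],s['gripper_width'],s['joints'])"
python3 -m crank '[[[0,0,0],[0,0,0],-0.2],[[0,0,0],[0,0,0],-0.2],[[0,0,0],[0,0,0],-0.2],[[0,0,0],[0,0,-2],-0.2],[[0,0,0],[0,0,-5],-0.2],[[0,0,0],[0,0,-5],-0.2],[[0,0,0],[0,0,0],-0.2],[[0,0,0],[0,0,0],-0.2]]'
python3 - <<'E'
from h import *
s,T,c,p=wrist("w3")
P=sel(p,(.44,.68),(-.34,-.06),(.060,.080)); print(len(P))
k,l,cc=cv2.kmeans(P[:,:2].astype(np.float32),2,None,(3,50,1e-6),5,2)
for i in (0,1): print(" knob",cc[i].round(4),rect(P[l[:,0]==i]))
print(s["tcp_pos"],s["eef_rot"])
E
```

```text
time_s: 10.85
tcp_pos: [0.5905, -0.2557, 0.0805]
eef_rot: [-179.9, 0.1, -158.4]
contact_force: [-1.4, -2.0, 5.3]
gripper_width: 0.0099
gripper_force: 41.4
[-0.69476247  0.11944329  0.00349023] [-1.79926816e+02  5.59065998e-02 -1.58422207e+02] 0.00993641035460044
time_s: 11.35
tcp_pos: [0.5905, -0.2557, 0.0805]
eef_rot: [-179.9, 0.0, -120.7]
contact_force: [-1.8, -2.4, 5.9]
gripper_width: 0.0093
gripper_force: 41.4
time_s: 11.95
tcp_pos: [0.5905, -0.2557, 0.0805]
eef_rot: [-179.9, -0.1, -83.3]
contact_force: [-0.8, -1.8, 5.1]
gripper_width: 0.0098
gripper_force: 41.4
[-0.7007268   0.28966823  0.08110307] [-1.79939003e+02 -5.66732668e-02 -8.32686932e+01] 0.009817315413371887 [ -6.05186331  26.12228701 -15.10203164   0.0555994  -48.70366971
  12.74653351]
time_s: 12.75
tcp_pos: [0.5906, -0.255, 0.2012]
eef_rot: [-179.8, -0.0, -83.5]
contact_force: [-1.5, 1.1, -0.8]
gripper_width: 0.0526
gripper_force: 0.0
1672
 knob [ 0.5907 -0.2577] (array([ 590.5, -256.4]), array([ 9.6, 43.5]), 6.62)
 knob [ 0.5722 -0.1706] (array([ 572.1, -169.1]), array([10.1, 31.7]), 16.36)
[ 0.59056423 -0.25500519  0.20116425] [-1.79826482e+02 -1.83454139e-02 -8.34598601e+01]
```

View pics/w3.png

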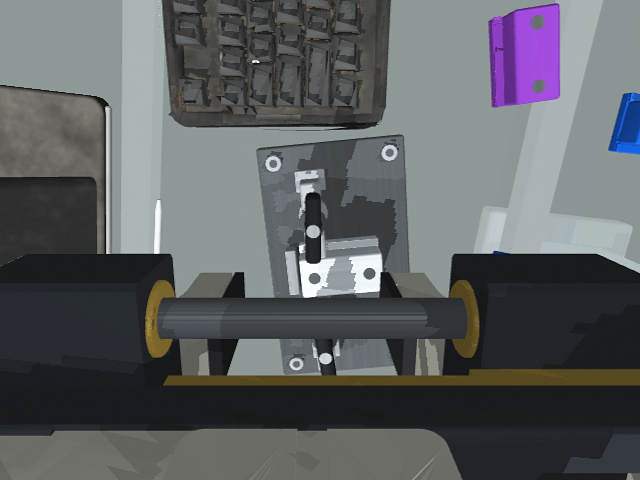

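Both knobs are about 85° open, with the bars now across, at px (313,230) and (326,360). The block is still in place at px (340,275). I'll move over the block's front half and measure.

```bash

python3 -m crank '[[[0,0,8.5],[0,0,0],-0.2],[[0,0,8.5],[0,0,0],-0.2],[[0,0,8.5],[0,0,0],-0.2],[[0,0,8.5],[0,0,0],-0.2],[[0,0,8.5],[0,0,0],-0.2],[[0,0,8.5],[0,0,0],-0.2],[[0,0,8.5],[0,0,0],-0.2],[[0,0,8.5],[0,0,0],-0.2]]'
python3 -m crank '[[[0,0,8.5],[0,0,0],-0.2],[[0,0,8.5],[0,0,0],-0.2],[[0,0,0],[1.7,2.1,0],-0.2],[[0,0,0],[1.8,2.2,0],-0.2],[[0,0,0],[0,0,0],-0.2],[[0,0,0],[0,0,0],-0.2]]'
python3 - <<'E'
from h import *
s,T,c,p=wrist("w4")
P=sel(p,(.50,.575),(-.25,-.18),(.033,.042)); print(len(P),rect(P),np.median(P[:,2]))
P=sel(p,(.50,.56),(-.26,-.18),(.017,.026)); print(len(P),rect(P),np.median(P[:,2]))
P=sel(p,(.50,.63),(-.33,-.1),(.007,.013)); print(len(P),rect(P),np.median(P[:,2]))
P=sel(p,(.54,.62),(-.31,-.12),(.042,.052)); print("strap",len(P),rect(P),np.median(P[:,2]))
print(s["tcp_pos"],s["eef_rot"],togo(s,[.5478,-.2198,.0475]))
E
```

```text
time_s: 13.6
tcp_pos: [0.589, -0.2549, 0.1974]
eef_rot: [179.9, -0.2, -151.8]
contact_force: [-0.2, -0.1, -0.1]
gripper_width: 0.0525
gripper_force: 0.0
time_s: 14.2
tcp_pos: [0.5465, -0.2198, 0.1987]
eef_rot: [180.0, -0.1, -168.4]
contact_force: [0.3, -0.8, 0.0]
gripper_width: 0.0525
gripper_force: 0.0
2476 (array([ 554.5, -208.5]), array([43.7, 50.1]), 12.01) 0.03800502418532423
557 (array([ 549.6, -219.8]), array([29.6, 41.8]), 12.39) 0.020139703879377135
19752 (array([ 563.8, -224. ]), array([105.9, 204.5]), 11.64) 0.010110327069004915
strap 1639 (array([ 580.1, -213.7]), array([ 16.2, 141.6]), 12.0) 0.04674057683104277
[ 0.54654806 -0.21976619  0.19865537] [ 1.79972564e+02 -9.11314156e-02 -1.68401522e+02] [-0.15 -0.04 15.12]
```

```bash

python3 -m crank '[[[0,0,0],[-0.1,0,5],-0.2],[[0,0,0],[0,0,5],-0.2],[[0,0,0],[0,0,3],-0.2],[[0,0,0],[0,0,1.5],-0.2],[[0,0,0],[0,0,0.6],-0.2],[[0,0,0],[0,0,0],-0.2]]' 30
python3 -m crank '[[[0,0,0],[0,0,0],1],[[0,0,0],[0,0,0],1],[[0,0,0],[0,0,0],1],[[0,0,0],[0,0,0],1],[[0,0,0],[0,0,0],1]]' 30
```

```text
time_s: 14.85
tcp_pos: [0.5479, -0.2202, 0.0474]
eef_rot: [180.0, -0.1, -168.5]
contact_force: [-0.4, -0.7, 0.3]
gripper_width: 0.0527
gripper_force: 0.0
time_s: 15.35
tcp_pos: [0.5486, -0.2199, 0.0496]
eef_rot: [-180.0, 0.1, -168.4]
contact_force: [-1.3, 0.6, 6.3]
gripper_width: 0.0296
gripper_force: 30.0
```

```bash

python3 -m crank '[[[0,0,0],[0.2,0,0],1],[[0,0,0],[0.4,0,0],1],[[0,0,0],[0.4,0,0],1]]'
python3 -m crank '[[[0,0,0],[0.6,0,0],1],[[0,0,0],[0.8,0,0],1],[[0,0,0],[0.8,0,0],1],[[0,0,0],[0.8,0,0],1],[[0,0,0],[0,0,0],1]]'
python3 - <<'E'
from h import *
s,T,c,p=wrist("w5"); print(s["tcp_pos"],s["contact_force"],s["gripper_width"])
P=sel(p,(.44,.68),(-.34,-.06),(.060,.080)); print(len(P))
k,l,cc=cv2.kmeans(P[:,:2].astype(np.float32),2,None,(3,50,1e-6),5,2)
for i in (0,1): print(" knob",cc[i].round(4),rect(P[l[:,0]==i]))
E
```

```text
time_s: 15.65
tcp_pos: [0.5398, -0.222, 0.0495]
eef_rot: [-179.9, 0.2, -168.4]
contact_force: [5.1, 0.9, 6.8]
gripper_width: 0.0298
gripper_force: 30.0
time_s: 16.15
tcp_pos: [0.509, -0.2283, 0.0495]
eef_rot: [-179.9, 0.1, -168.4]
contact_force: [1.2, -0.1, 8.8]
gripper_width: 0.0298
gripper_force: 30.0
[ 0.50904812 -0.22829615  0.04948524] [ 1.18953986 -0.11310576  8.80923453] 0.02983361475883535
1662
 knob [ 0.5121 -0.2454] (array([ 512.3, -245.3]), array([20. ,  4.3]), 10.71)
 knob [ 0.5053 -0.2124] (array([ 505.2, -212.5]), array([20.4,  4.6]), 8.81)
```

View pics/w5.png

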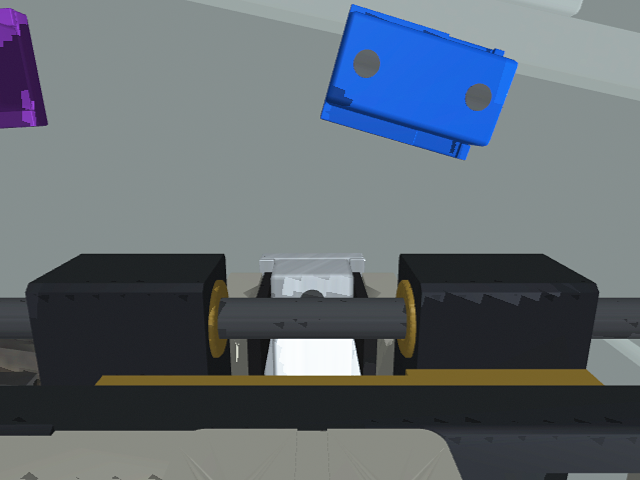

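The block came 40 mm forward with the gripper; its front is visible at px (312,262), clear of the straps. I'll lift it and check that the desk spot is bare.

```bash

python3 -m crank '[[[0,0,0],[0,0,-1.5],1],[[0,0,0],[0,0,-3],1],[[0,0,0],[0,0,-3.5],1],[[0,0,0],[0,0,0],1]]'
python3 - <<'E'
exec(open('fit.py').read().split("for n,p")[0])
p=sel(W["both"],(.36,.68),(-.12,.12),(.008,.09))
H,xe,ye=np.histogram2d(p[:,0],p[:,1],bins=[np.arange(.36,.69,.02),np.arange(-.12,.13,.02)])
print(ye.round(2))
for i,h in enumerate(H): print(xe[i].round(2),h.astype(int))
E
```

```text
time_s: 16.6
tcp_pos: [0.5099, -0.2284, 0.1322]
eef_rot: [-179.9, 0.2, -168.4]
contact_force: [0.7, 1.1, -0.4]
gripper_width: 0.0298
gripper_force: 30.0
[-0.12 -0.1  -0.08 -0.06 -0.04 -0.02  0.    0.02  0.04  0.06  0.08  0.1
  0.12]
0.36 [  0   0   0   0   0  68 157 136  41   0   0   0]
0.38 [0 0 0 0 0 0 5 1 0 0 0 0]
0.4 [0 0 0 0 0 0 0 0 0 0 0 0]
0.42 [0 0 0 0 0 0 0 0 0 0 0 0]
0.44 [0 0 0 0 0 0 0 0 0 0 0 0]
0.46 [0 0 0 0 0 0 0 0 0 0 0 0]
0.48 [0 0 0 0 0 0 0 0 0 0 0 0]
0.5 [0 0 0 0 0 0 0 0 0 0 0 0]
0.52 [0 0 0 0 0 0 0 0 0 0 0 0]
0.54 [0 0 0 0 0 0 0 0 0 0 0 0]
0.56 [16  0  0  0  0  0  0  0  0  0  0  0]
0.58 [24  0  0  0  0  0  0  0  0  0  0  0]
0.6 [ 0  0  0  0  0  0  1 76 16  0  0  0]
0.62 [  0   0   0   0   0   0  30  97 136  39   0   0]
0.64 [  0   0   0   0   0   0  53 100 105   1  29  86]
0.66 [  0   0   0   0   0   0   0  13  51  17  56 114]
```

```bash

python3 -m crank '[[[0,0,0],[-0.4,4.4,0],1],[[0,0,0],[-0.4,4.4,0],1],[[0,0,0],[-0.4,4.4,0],1],[[0,0,0],[-0.3,4.4,0],1],[[0,0,0],[-0.3,4.2,0],1],[[0,0,0],[0,0,2],1],[[0,0,0],[0,0,0],1]]'
python3 -m crank '[[[0,0,0],[0,0,3],1],[[0,0,0],[0,0,2.5],1],[[0,0,0],[0,0,0.8],1],[[0,0,0],[0,0,0],1],[[0,0,0],[0,0,0],1]]'
```

```text
time_s: 17.3
tcp_pos: [0.4797, -0.0105, 0.106]
eef_rot: [-180.0, -0.4, -168.3]
contact_force: [-0.6, -2.0, -2.9]
gripper_width: 0.0295
gripper_force: 30.0
time_s: 17.8
tcp_pos: [0.4831, -0.0112, 0.0462]
eef_rot: [-180.0, -0.0, -168.5]
contact_force: [0.2, 0.9, -1.9]
gripper_width: 0.0296
gripper_force: 30.0
```

```bash

python3 -m crank '[[[0,0,0],[0,0,0.3],1],[[0,0,0],[0,0,0.2],1],[[0,0,0],[0,0,0.1],1],[[0,0,0],[0,0,0],1]]'
python3 -m crank '[[[0,0,0],[0,0,0.1],1],[[0,0,0],[0,0,0],1]]'
```

```text
time_s: 18.2
tcp_pos: [0.4828, -0.0107, 0.0397]
eef_rot: [180.0, 0.0, -168.4]
contact_force: [0.6, 0.6, -2.1]
gripper_width: 0.0292
gripper_force: 30.0
time_s: 18.4
tcp_pos: [0.4829, -0.0107, 0.0395]
eef_rot: [-180.0, 0.0, -168.4]
contact_force: [-3.8, 0.6, 10.8]
gripper_width: 0.0295
gripper_force: 30.0
```

The block has touched down (10.8 N). I'll release, rise and turn for the end grip.

```bash

python3 -m crank '[[[0,0,0],[0,0,0],-0.2],[[0,0,0],[0,0,0],-0.2],[[0,0,0],[0,0,0],-0.2],[[0,0,0],[0,0,-1],-0.2],[[0,0,0],[0,0,-4],-0.2],[[0,0,0],[0,0,-5],-0.2],[[0,0,0],[0,0,-5],-0.2],[[0,0,0],[-2.0,0,0],-1]]'
python3 -m crank '[[[0,0,-8.2],[0,0,0],-1],[[0,0,-8.2],[0,0,0],-1],[[0,0,-8.2],[0,0,0],-1],[[0,0,-8.2],[0,0,0],-1],[[0,0,-8.2],[0,0,0],-1],[[0,0,-8.2],[0,0,0],-1]]'
python3 -m crank '[[[0,0,-8.2],[0,0,0],-1],[[0,0,-8.2],[0,0,0],-1],[[0,0,-8.2],[0,0,0],-1],[[0,0,-8.2],[0,0,0],-1],[[0,0,-8.2],[0,0,0],-1],[[0,0,0],[0,0,0],-1],[[0,0,0],[0,0,0],-1]]'
python3 - <<'E'
from h import *
from plant import r
s,T,c,p=wrist("w6")
print(s["tcp_pos"],s["eef_rot"],s["joints"].round(1),s["gripper_width"])
c2=r.capture("scene");c3=r.capture("side");np.savez("scene1.npz",**c2);np.savez("side1.npz",**c3)
for n,q in (("w",p),("sc",cloud(c2).reshape(-1,3)),("sd",cloud(c3).reshape(-1,3))):
    for z in ((.025,.034),(.007,.013)):
        P=sel(q,(.43,.57),(-.08,.06),z); print(n,len(P),rect(P) if len(P)>5 else "",np.median(P[:,2]))
E
```

```text
time_s: 19.2
tcp_pos: [0.5048, -0.0063, 0.197]
eef_rot: [180.0, 0.7, -168.4]
contact_force: [1.6, 0.6, 0.0]
gripper_width: 0.0564
gripper_force: 0.0
time_s: 19.8
tcp_pos: [0.5023, -0.0068, 0.1893]
eef_rot: [-180.0, 0.0, -118.9]
contact_force: [-0.6, -0.5, 0.4]
gripper_width: 0.0876
gripper_force: 0.0
time_s: 20.5
tcp_pos: [0.5024, -0.0067, 0.189]
eef_rot: [-180.0, 0.0, -78.5]
contact_force: [-0.3, -0.3, -0.8]
gripper_width: 0.0877
gripper_force: 0.0
[ 0.50237068 -0.00672501  0.18901621] [-1.79978608e+02  3.76539248e-03 -7.84805281e+01] [ 21.7   7.3 -25.9   0.  -56.8 -10.2] 0.08767365619173305
w 3551 (array([499.3,  -7.7]), array([59.9, 29.9]), 11.35) 0.0281281854287892
w 848 (array([499.2,  -7.3]), array([59.9, 42.2]), 11.94) 0.009872716482387689
sc 403 (array([498.3,  -6.7]), array([60.6, 33.3]), 12.29) 0.02802931802927844
sc 155 (array([489.1,   4.5]), array([70.6, 33.7]), 39.89) 0.0098795410115603
sd 210 (array([498.8,  -7.7]), array([60.2, 33.2]), 11.36) 0.02837672904778127
sd 96 (array([495.7, -21.2]), array([35.8, 69.5]), 75.14) 0.010064346535684943
```

View pics/w6.png

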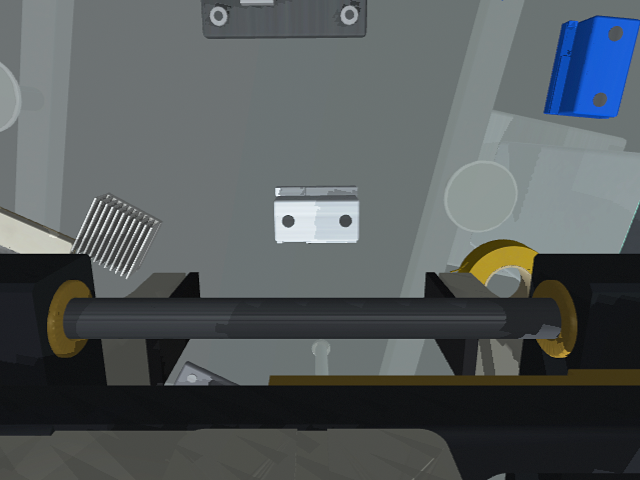

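The block is flat, free and upright on the bare desk at px (315,215), world (0.499, -0.0075), yaw about 11.5°. I'll grip it by the ends.

```bash

python3 -m crank '[[[0,0,0],[0,0.3,4],-1],[[0,0,0],[0,0,5],-1],[[0,0,0],[0,0,4],-1],[[0,0,0],[0,0,2],-1],[[0,0,0],[0,0,0.9],-1],[[0,0,0],[0,0,0],-1],[[0,0,0],[0,0,0],-1]]' 30
python3 -m crank '[[[0,0,0],[0,0,0],1],[[0,0,0],[0,0,0],1],[[0,0,0],[0,0,0],1],[[0,0,0],[0,0,0],1],[[0,0,0],[0,0,0],1]]' 30
python3 -m crank '[[[0,0,0],[0,0,-2],1],[[0,0,0],[0,0,-4],1],[[0,0,0],[0,0,-5],1],[[0,0,0],[0,0,-3],1],[[0,0,0],[0,0,0],1],[[0,0,0],[0,0,0],1]]'
python3 - <<'E'
from h import *
for n in("scene1","side1"):
    p=cloud(np.load(n+".npz")).reshape(-1,3)
    P=sel(p,(.44,.60),(.12,.27),(.031,.038)); print(n,len(P),rect(P),np.median(P[:,2]))
    P=sel(p,(.42,.62),(.12,.27),(.004,.008)); print(n,len(P),rect(P),np.median(P[:,2]))
E
```

```text
time_s: 21.35
tcp_pos: [0.5003, -0.0071, 0.0305]
eef_rot: [-179.9, -0.0, -78.2]
contact_force: [0.1, 0.2, 0.2]
gripper_width: 0.0876
gripper_force: 0.0
time_s: 21.85
tcp_pos: [0.4996, -0.0073, 0.03]
eef_rot: [-180.0, 0.0, -78.2]
contact_force: [-2.1, 0.4, 6.2]
gripper_width: 0.06
gripper_force: 30.0
time_s: 22.45
tcp_pos: [0.4992, -0.0072, 0.1698]
eef_rot: [-179.9, 0.0, -78.3]
contact_force: [-0.1, 0.9, -2.2]
gripper_width: 0.0598
gripper_force: 30.0
scene1 705 (array([518. , 192.8]), array([ 69.5, 101.2]), 73.1) 0.033830273397481014
scene1 2482 (array([517.8, 193.1]), array([ 72.9, 151.9]), 73.23) 0.006023979170384497
side1 167 (array([518. , 192.4]), array([75. , 98.5]), 72.58) 0.03438840856477143
side1 314 (array([514.1, 203.2]), array([142.2, 175.5]), 84.42) 0.00620455891327043
```

```bash

python3 -m crank '[[[0,0,0],[-3.8,-1.2,0],1],[[0,0,0],[-3.8,-1.2,0],1],[[0,0,0],[-3.8,-1.2,0],1],[[0,0,0],[-3.9,-1.2,0],1],[[0,0,0],[-3.9,-1.1,0],1]]'
python3 -m crank '[[[0,0,7.1],[0,0,0],1],[[0,0,7.1],[0,0,0],1],[[0,0,7.1],[0,0,0],1],[[0,0,7.2],[0,0,0],1],[[0,0,0],[-4,0,0],1],[[0,0,0],[-3,0,0],1],[[0,0,0],[0,0,0],1],[[0,0,0],[0,0,0],1]]'
python3 - <<'E'
from h import *
s,T,c,p=wrist("w7")
print(s["tcp_pos"],s["eef_rot"],s["joints"].round(1),s["gripper_width"])
P=sel(p,(.42,.62),(.11,.27),(.030,.037)); print(len(P),rect(P),np.median(P[:,2]))
P=sel(p,(.42,.62),(.11,.29),(.003,.008)); print(len(P),rect(P),np.median(P[:,2]))
E
```

```text
time_s: 22.95
tcp_pos: [0.517, 0.1937, 0.1673]
eef_rot: [179.8, -0.1, -78.3]
contact_force: [1.2, -0.5, -1.8]
gripper_width: 0.0597
gripper_force: 30.0
time_s: 23.75
tcp_pos: [0.5372, 0.2595, 0.1669]
eef_rot: [179.8, -0.2, -106.7]
contact_force: [-0.7, -0.6, -2.2]
gripper_width: 0.0593
gripper_force: 30.0
[0.53719018 0.25953632 0.16691605] [ 179.84730501   -0.2121517  -106.70486619] [ 44.5  17.2 -15.9  -0.  -57.1 -61.2] 0.059329170072819
5796 (array([518.5, 192.3]), array([ 69.3, 100.1]), 73.15) 0.03390574474068467
19534 (array([518.6, 192.6]), array([ 72.6, 150.5]), 73.02) 0.006132480076500191
```

View pics/w7.png

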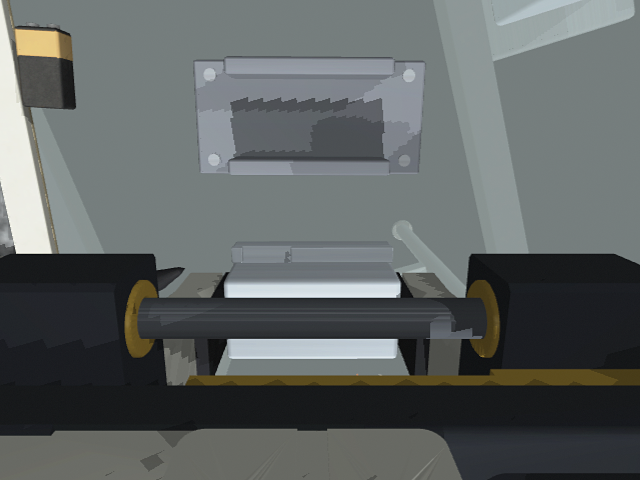

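The tray is at px (308,118), rails measured at (0.5185, 0.1924), yaw -16.9°. The block is held square in the fingers.

```bash

python3 -m crank '[[[0,0,0.2],[3.5,-0.1,0],1],[[0,0,0],[3.5,0,0],1],[[0,0,0],[0,0,4],1],[[0,0,0],[0,0,4],1],[[0,0,0],[0,0,0],1],[[0,0,0],[0,0,0],1],[[0,0,0],[0,0,0],1]]'
python3 - <<'E'
from h import *
s,T,c,p=wrist()
print(s["tcp_pos"],s["eef_rot"],togo(s,[.5185,.1924,.036]))
q=(p-T[:3,3])@T[:3,:3]; P=sel(q,(.012,.03),(-.035,.035),(.0,.035)); print("flange",len(P),np.percentile(P[:,0],[50,95,99]).round(4), np.percentile(P[:,1],[1,99]).round(4))
P=sel(p,(.42,.62),(.11,.27),(.030,.037)); print(len(P),rect(P))
E
```

```text
time_s: 24.5
tcp_pos: [0.52, 0.1929, 0.0913]
eef_rot: [-179.9, 0.1, -106.9]
contact_force: [0.0, 0.5, -1.9]
gripper_width: 0.0599
gripper_force: 30.0
[0.51997178 0.19294668 0.09133221] [-1.79906594e+02  8.32852076e-02 -1.06906765e+02] [0.1  0.13 5.53]
flange 7975 [0.0155 0.0214 0.0216] [-0.0291  0.029 ]
5011 (array([509.9, 164. ]), array([ 10.6, 100.1]), 72.98)
```

```bash

python3 -m crank '[[[0,0,0],[0.1,0.1,1.5],1],[[0,0,0],[0,0,1.5],1],[[0,0,0],[0,0,1],1],[[0,0,0],[0,0,0.6],1],[[0,0,0],[0,0,0],1],[[0,0,0],[0,0,0],1]]'
python3 -m crank '[[[0,0,0],[0,0,0.3],1],[[0,0,0],[0,0,0.3],1],[[0,0,0],[0,0,0],1],[[0,0,0],[0,0,0],1]]'
```

```text
time_s: 25.15
tcp_pos: [0.5181, 0.192, 0.0441]
eef_rot: [-180.0, 0.0, -106.9]
contact_force: [-0.2, 0.2, -1.7]
gripper_width: 0.0598
gripper_force: 30.0
time_s: 25.55
tcp_pos: [0.5177, 0.1917, 0.0376]
eef_rot: [180.0, -0.0, -106.9]
contact_force: [0.4, 0.2, -1.6]
gripper_width: 0.0599
gripper_force: 30.0
```

```bash

python3 -m crank '[[[0,0,0],[0,0,0.1],1],[[0,0,0],[0,0,0.1],1],[[0,0,0],[0,0,0],1]]'
```

```text
time_s: 25.85
tcp_pos: [0.5178, 0.1918, 0.0361]
eef_rot: [-180.0, 0.0, -106.9]
contact_force: [-2.3, -0.5, 3.2]
gripper_width: 0.0599
gripper_force: 30.0
```

```bash

python3 -m crank '[[[0,0,0],[0,0,0],-0.8],[[0,0,0],[0,0,0],-0.8],[[0,0,0],[0,0,0],-0.8],[[0,0,0],[0,0,-1],-0.8],[[0,0,0],[0,0,-3],-0.8],[[0,0,0],[0,0,-5],-0.8],[[0,0,0],[0,0,-5],-0.8]]'
python3 -m crank '[[[0,0,0],[-3.5,0,0],-0.8],[[0,0,0],[-3.5,0,0],-0.8],[[0,0,0],[0,0,0],-0.8],[[0,0,0],[0,0,0],-0.8]]'
python3 - <<'E'
from h import *
from plant import r
s,T,c,p=wrist("w8")
print(s["tcp_pos"])
P=sel(p,(.42,.62),(.11,.27),(.030,.037)); print("top all",len(P),rect(P),np.median(P[:,2]))
d=P[:,:2]-[.5185,.1924]; a=np.radians(-16.9); u=d@[np.cos(a),np.sin(a)]; v=d@[-np.sin(a),np.cos(a)]
B=P[(abs(v)<.021)&(abs(u)<.05)]; print("block",len(B),rect(B),np.percentile(B[:,2],[2,50,98]).round(4)); print("v",np.percentile(v[abs(v)<.02],[1,99]),"u",np.percentile(u[abs(v)<.02],[1,99]))
c2=r.capture("scene");cv2.imwrite("pics/end.png",c2["color"][:,:,::-1])
q=cloud(c2).reshape(-1,3);P=sel(q,(.44,.68),(-.34,-.06),(.060,.080))
k,l,cc=cv2.kmeans(P[:,:2].astype(np.float32),2,None,(3,50,1e-6),5,2)
for i in (0,1): print(" knob",rect(P[l[:,0]==i]))
E
```

```text
time_s: 26.55
tcp_pos: [0.5172, 0.1913, 0.1774]
eef_rot: [180.0, -0.1, -106.9]
contact_force: [1.5, 1.6, 0.8]
gripper_width: 0.0787
gripper_force: 0.0
time_s: 26.95
tcp_pos: [0.5379, 0.2592, 0.1759]
eef_rot: [180.0, -0.0, -106.9]
contact_force: [-0.3, 0.4, -0.3]
gripper_width: 0.0787
gripper_force: 0.0
[0.53792305 0.2591683  0.17588321]
top all 10242 (array([518.5, 192. ]), array([68.6, 99.7]), 72.96) 0.03399360826403938
block 4803 (array([517.8, 191.7]), array([29.4, 60.1]), 73.09) [0.0324 0.0341 0.0356]
v [-0.01544967  0.01378241] u [-0.02968183  0.02866912]
 knob (array([ 570.2, -169.3]), array([ 9.6, 44.7]), 13.94)
 knob (array([ 588.6, -254.6]), array([10.8, 44.5]), 6.3)
```

View pics/w8.png

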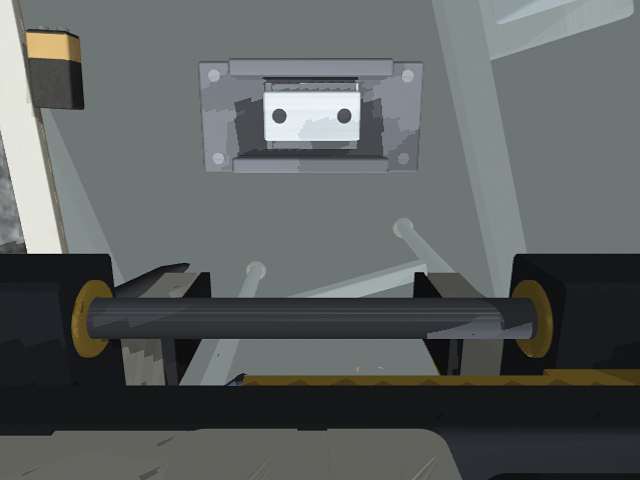

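View pics/end.png

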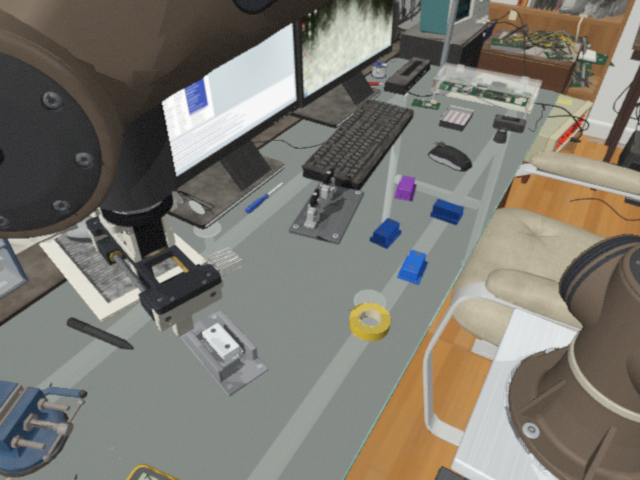

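The block sits flat at px (312,116), with its top at 34 mm. It is within 1 mm of the tray's centre line and in line with the rails. Both clamps are still open and the loose things I can see are where they were.

```bash
python3 -c "
from plant import r;print(r.close_job())"
```

```text
the job is handed in; nothing more can be done
None
```

The job is done and handed in at about 27 s: the left clamp opened clockwise and the right counter-clockwise, each by about 85°, and the block was drawn out, laid on the desk, re-gripped by its ends and set flat between the tray rails, within 1 mm of centre.

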